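Set sprung tweezers to the marked tip gap on a taper gauge

ROBOT

A 7-joint arm with a two-finger parallel gripper is mounted at the origin on a cart in front of the work surface, level with it; the furniture and walls round the work are solid. World frame = base frame: x ahead of the robot, y to its left, z up, the work surface at z = 0. Lengths are in m, angles in rad, forces in N, time in s.
With the tool pointing down it reaches from about 0.35 to 0.9 m from the base axis. Payload 8.1 kg.
Tool frame: the origin (TCP) lies on the centre line of the jaws, within the pads' length; the fingertips stand 19 mm ahead of it and the grasp point (between the pads) is the TCP (arm.tip_reach is the distance from the TCP to the fingertips, in m); z points along the fingers, y is the line along which they close (so a half turn about z gives the same grasp; the last joint's range is limited). The gripper opens to 92 mm and grips with 3 to 60 N. Pads are 19 mm wide; open, the fingers measure 130 mm over their backs; the gripper's body (75 mm by 190 mm) begins 47 mm behind the grasp point.
Start: joints at [1.009, 0.434, 0.025, 1.573, -0.012, 1.134, -0.075], TCP at [0.277, -0.56, 0.246] pointing down, gripper open.
Joint ranges: [-2.62, 2.62], [-0.44, 2.09], [-1.27, 1.32], [0.08, 2.57], [-1.32, 4.46], [0.12, 2], [-2.74, 2.74]. Speed limits (rad/s): [2.22, 2.22, 3.01, 3.01, 3.14, 3.14, 3.14].

INTERFACE

Orientations are given as a rotation vector (axis times angle).
In Python, from cell import arm gives the robot as it stands.
- The arm moves only by the tool arm_command, never from a script. Its argument "targets" is a list that holds one entry, the list of rows, each a list of 6 numbers: the shift along the tool's x, y, z in m, then the turn, a rotation vector about the tool's x, y, z in rad. A call has 1 to 10 rows; each row shifts and turns the commanded pose from where the row before left it, along the tool's axes as they then stand; what a row does not reach is not made up. A row lasts 1/8 s, in which the tool goes at most 62.5 mm and 10.7 degrees, less where a joint would pass 70% of its speed; a pose out of reach is approached as far as the arm can. A call with a gripper value outside its range is refused whole. "jaw" is the finger opening in m, from 0 to 0.0918, set as the call begins (left out, the last holds). The fingers move at their own pace and stop on an object; "newtons" is the grip in N (left out, the last holds). Time passes only in rows, so rows that do not move let the fingers close. It gives the time, the measured TCP pose, the force, the opening and the grip force at its end, in the units of the state.
- arm.observe(): the state, without advancing time (a new reading comes with each control period).
- arm.get_image(name): name is "scene" or "top" or "wrist"; returns a dict with "pixels" (400x640x3 uint8, red, green, blue), "z_map" (400x640 float32, m along the optical axis (not along the pixel's ray), 0 where there is no reading), "fx", "fy", "cx", "cy" (pixels), "xyz" and "rotation" of the camera in the world; the wrist camera has in their place "T_tool_cam" (4x4, takes a point from camera to tool coordinates, whose origin is the TCP and whose axes are the flange's). Camera axes: x right, y down, z forward; pixel columns grow to the right and rows downward; lengths in m; the calibration is good to about 2 mm. A picture is of the moment at which its call begins: read the wrist's pose just before it.
- arm.sign_off(): hands the job in; it is judged then, once.
The state is a dict: "clock": time; "joints": joint angles; "dq": joint speeds; "joint_efforts": joint torques, N m; "position": TCP position; "ee_rot": TCP orientation; "force": force on the tool from outside, world axes, zero at the start; "ft_torque": the same for the moment, N m; "width": opening from 0.0 (shut) to 1.0 (fully open); "gripper_force": force on a finger pad.
Only numpy, scipy, OpenCV 4.12 (cv2) and the standard library are available. Lean on these libraries where they do the work, as an engineer would, in place of code of your own. Each camera call takes 0.05 s, during which the arm holds its last target. There are 200 camera calls.

TASK

Check the sprung bent-tip tweezers on the taper gauge: grip them by their finger pads, squeezed only lightly so that the tips stay wide open, lift them off their stand and bring the tips low over the cross line at the wide end of the gauge plate, pointing towards its narrow end and astride the centre line. Guide the tips slowly along the centre line, about a centimetre above the plate and not pressing on it, to the two short bold marks at the narrow end; there squeeze the tweezers until the tips are just as far apart as those marks (12 mm), one tip above each, without pinching them shut. Finish while holding the tweezers there, steady at that gap: do not put them down or let go, and leave everything else on the bench where it is.

Things in the scene. Friction and masses are not known exactly. Their poses are not given: they have to be found in the camera images.
- tweezers: Plain steel sprung tweezers with downward-bent tips, 170 mm long, about 45 g, balanced near its finger pads, lying level and loose on the stand, tips open. Origin: midway between the finger pads at mid-height of the blades, 55 mm above the bench at the start. x points to the tips, y to the left blade, z up. Blades: hinged at x = -75 mm, 10 mm high, bent down to the tips from x = 50 mm; they move together as mirror images.
- pads (a point): Where to grip: midway between the finger pads (the tweezers' origin and axes). The pads are flat ribbed plates on the blades' outer sides, 24 mm long, 16 mm high. Width over them: 31 mm free, 26 mm at a 27 mm tip gap, 19 mm at the 12 mm gap (there they are parallel). The gap changes 2.07 times as much as this width. Springy: 2.7 N to start, 8 N at the 12 mm gap.
- tips (a point): Point midway between the two tips, level with their lowest point: 80 mm ahead of the tweezers' origin along x and 29.5 mm below it.
- tip_left (a point): Inner side of the left tip (round, 3.5 mm thick, on the blade at +y). The tip gap is the distance from here to tip_right: 37 mm when free.
- tip_right (a point): Inner side of the right tip (on the blade at -y).
- blade_left (a joint): Angle by which the left blade is squeezed in, rad: 0 free; the right blade moves equally. Tip gap in mm = 37.4 - 310 x value, so 0.082 is the 12 mm gap and 0.118 the stop, tips almost shut.
- stand: Fixed grey plastic stand under the tweezers: base 150 x 64 x 6 mm and two cross rests 10 mm thick, tops 50 mm (end lips 55 mm) above the bench, 72 mm behind its origin (30 mm wide) and 44 mm ahead (58 mm wide). Origin: on the bench below the finger pads; x points as the tips do. Between the rests there is free space for fingers.
- gauge: Fixed aluminium plate on the bench, 100 mm along x, 70 mm along y, 12 mm thick, with dark lines on top. Origin: centre of its underside. x runs along the centre line from the wide end (nearer the robot) to the narrow end; z up. Two thin lines taper from 37 mm apart at the wide end to 12 mm.
- gauge_start (a point): On the plate's top, where the centre line starts: the middle of the 44 mm long cross line at the wide end, at x = -30 mm of the plate. Axes as the plate's.
- gauge_mid (a point): On the plate's top, halfway along the centre line, which is 60 mm long. Axes as the plate's.
- gauge_end (a point): On the plate's top, at the end of the centre line, midway between the two bold parallel marks (16 mm long along x, 12 mm apart along y), at x = +30 mm of the plate. Axes as the plate's.
- forceps: Bystander: straight rigid forceps 130 mm long, 9 mm high, lying flat on the bench between stand and gauge. Not the tweezers to be used.
- marker: Bystander: marker pen, 136 mm long, 13 mm thick, lying at the right of the bench.
- petri_1: Bystander: petri dish, 55 mm across, 15 mm high, at the left front.
- oil_bottle: Bystander: dropper bottle, 33 mm across, 94 mm high, at the left.
- cover_slip_box: Bystander: small clear flat box, 28 x 28 x 11 mm, at the left.
Mind the look-alikes: they are no part of the job. Of the things shaped like the gauge, the aluminium one is meant.

How it is judged:
On the way, in this order (a step that is already met when the one before it is completed fails the run):
1. tweezers held off the stand, tips open, low over the cross line at the wide end and in line with the plate (x of tweezers in the frame of gauge below -0.02 m and x of tips in the frame of gauge_start between -0.01 and 0.01 m and y of tips in the frame of gauge_start between -0.007 and 0.007 m and z of tips in the frame of gauge_start between 0 and 0.02 m and angle between the x axis of tweezers and the x axis of gauge, either way round below 0.2 rad and angle between tweezers's own z axis and vertical below 0.25 rad and distance between tip_left and tip_right above 0.02 m and contact force between the fingers and tweezers above 0.5 N and contact force between tweezers and gauge below 0.1 N and contact force between tweezers and stand below 0.1 N), for 0.2 s.
2. tips, still open, guided low past the middle of the centre line (x of tweezers in the frame of gauge below -0.02 m and x of tips in the frame of gauge_mid between -0.008 and 0.008 m and y of tips in the frame of gauge_mid between -0.007 and 0.007 m and z of tips in the frame of gauge_mid between 0 and 0.02 m and angle between the x axis of tweezers and the x axis of gauge, either way round below 0.2 rad and angle between tweezers's own z axis and vertical below 0.25 rad and distance between tip_left and tip_right above 0.02 m), for 0.04 s.
3. tips, still open, low over the narrow end, between the bold marks (x of tweezers in the frame of gauge below -0.02 m and x of tips in the frame of gauge_end between -0.008 and 0.008 m and y of tips in the frame of gauge_end between -0.005 and 0.005 m and z of tips in the frame of gauge_end between 0 and 0.02 m and angle between the x axis of tweezers and the x axis of gauge, either way round below 0.2 rad and angle between tweezers's own z axis and vertical below 0.25 rad and distance between tip_left and tip_right above 0.02 m), for 0.1 s.
4. tips squeezed to the marked gap over the marks and held so for 1.5 s (x of tweezers in the frame of gauge below -0.02 m and x of tips in the frame of gauge_end between -0.008 and 0.008 m and y of tips in the frame of gauge_end between -0.005 and 0.005 m and z of tips in the frame of gauge_end between 0 and 0.02 m and angle between the x axis of tweezers and the x axis of gauge, either way round below 0.2 rad and angle between tweezers's own z axis and vertical below 0.25 rad and distance between tip_left and tip_right between 0.0095 and 0.0145 m and contact force between the fingers and tweezers above 0.5 N and contact force between tweezers and gauge below 0.1 N and contact force between tweezers and stand below 0.1 N), for 1.5 s.
At the end, for the whole second after the job is handed in: Tweezers held by the fingers alone, steady, clear of the plate but tips at most 20 mm above it, in line with it within 0.2 rad; the point between the tips within 8 mm along and 5 mm across of the point between the bold marks; tip gap 12 mm within 2.5 mm, all through the last second (x of tweezers in the frame of gauge below -0.02 m and x of tips in the frame of gauge_end between -0.008 and 0.008 m and y of tips in the frame of gauge_end between -0.005 and 0.005 m and z of tips in the frame of gauge_end between 0.0005 and 0.02 m and angle between the x axis of tweezers and the x axis of gauge, either way round below 0.2 rad and angle between tweezers's own z axis and vertical below 0.25 rad and distance between tip_left and tip_right between 0.0095 and 0.0145 m and contact force between the fingers and tweezers above 0.5 N and contact force between tweezers and gauge below 0.1 N and contact force between tweezers and stand below 0.1 N and linear speed of tweezers below 0.02 m/s and velocity of joint blade_left between -0.05 and 0.05 rad/s); the arm keeps its last pose, push and grip.
It fails at once if tips rushed along the gauge (faster than 0.1 m/s) (x of tips in the frame of gauge_start above 0.01 m and x of tips in the frame of gauge_end below -0.008 m and z of tips in the frame of gauge_end below 0.02 m and y of tips in the frame of gauge_end between -0.03 and 0.03 m and linear speed of tweezers above 0.1 m/s).
It fails at once if tips strayed more than 10 mm from the centre line while low between its ends (x of tips in the frame of gauge_start above 0.01 m and x of tips in the frame of gauge_end below -0.008 m and z of tips in the frame of gauge_end below 0.02 m and y of tips in the frame of gauge_end between -0.03 and 0.03 m and (y of tips in the frame of gauge_end above 0.01 m or y of tips in the frame of gauge_end below -0.01 m)).
It fails at once if tweezers pressed on the gauge plate (over 1.5 N) (contact force between tweezers and gauge above 1.5 N).
It fails at once if tips pinched nearly shut (gap under 6 mm) (distance between tip_left and tip_right below 0.006 m).
It fails at once if another thing on the bench moved more than 20 mm (distance of any of forceps, marker, petri_1, oil_bottle, cover_slip_box from where it was at the start of the episode above 0.02 m).
It also fails if it takes over 51 s, if anything falls off the work surface, if the arm or the gripper's body presses on something with over 40 N, if the wrist force passes 120 N, or if a joint passes its speed limit or range.

## Working session

There is one attempt and no reset: what is moved stays moved. The work goes in short steps, Python scripts to look and compute and a tool call to move; the robot and the scene stay as the last step left them, time stands still between calls to the robot, and variables do not carry over. Pictures are saved under pics/ and viewed, at most 13 in all, crops included, and the job is handed in when it is done.

Besides the shell and the picture viewer there is one more tool, called after "Request:" by a JSON object that holds its "method" and its "body", one argument or row to a line. arm_command: Moves the arm, as the interface text tells. Its arguments: {"type":"object","properties":{"targets":{"type":"array","items":{"type":"array","items":{"type":"array","items":{"type":"number"}}}},"jaw":{"type":"number"},"newtons":{"type":"number"}},"required":["targets"]}

```bash
mkdir -p pics; cat > h.py <<'E'
import numpy as np,cv2
from cell import arm
from scipy.spatial.transform import Rotation as R
def get(n,save=None):
    s=arm.observe(); im=arm.get_image(n)
    if 'T_tool_cam' in im:
        T=np.eye(4);T[:3,:3]=R.from_rotvec(s['ee_rot']).as_matrix();T[:3,3]=s['position'];T=T@im['T_tool_cam']
        im['rotation']=T[:3,:3];im['xyz']=T[:3,3]
    im['rotation']=np.array(im['rotation']);im['xyz']=np.array(im['xyz'])
    if save: cv2.imwrite('pics/'+save,im['pixels'][:,:,::-1])
    return im
def ray(im,u,v):
    return im['rotation']@np.array([(u-im['cx'])/im['fx'],(v-im['cy'])/im['fy'],1])
def plane(im,u,v,z):
    d=ray(im,u,v);return im['xyz']+d*(z-im['xyz'][2])/d[2]
def depthpt(im,u,v):
    return im['xyz']+ray(im,u,v)*im['z_map'][int(round(v)),int(round(u))]
def proj(im,p):
    c=im['rotation'].T@(np.array(p)-im['xyz']);return [im['fx']*c[0]/c[2]+im['cx'],im['fy']*c[1]/c[2]+im['cy']]
E
python3 - <<'E'
from h import *
s=arm.observe();print({k:np.round(v,3) for k,v in s.items()})
for n in ['top','scene']:
    im=get(n,n+'0.png');print(n,im['xyz'],im['rotation'].round(3).tolist(),im['fx'],im['cx'],im['cy']); np.savez(n+'0.npz',**im)
E
```

```text
{'clock': np.float64(0.0), 'joints': array([ 1.009,  0.435,  0.025,  1.574, -0.012,  1.134, -0.075]), 'dq': array([-0.001, -0.   ,  0.   , -0.   , -0.001,  0.   ,  0.001]), 'joint_efforts': array([-1.0000e-03, -6.6786e+01,  9.8500e-01, -3.1446e+01, -6.1000e-02,
        4.3000e-02,  0.0000e+00]), 'position': array([ 0.277, -0.56 ,  0.245]), 'ee_rot': array([-3.058e+00, -7.140e-01,  1.000e-03]), 'force': array([-0.253,  0.264,  0.435]), 'ft_torque': array([-0.019, -0.044, -0.018]), 'gripper_force': np.float64(0.0), 'width': np.float64(1.0)}
top [ 0.24353215 -0.03152877  1.16337559] [-2.121, 2.083, -0.24] 437.1195789931999 317.01863767019046 196.83561477858404
scene [ 0.68906203 -0.85344506  0.83249866] [-2.276, -0.279, 0.116] 402.23499258418065 324.39676054175254 193.5805478960354
```

```bash
sed -i "s/im\['rotation'\]=np.array(im\['rotation'\]);/im['rotation']=np.array(im['rotation'])\n    if im['rotation'].size==3: im['rotation']=R.from_rotvec(im['rotation']).as_matrix()\n    /" h.py; sed -n 5,14p h.py
```

```text
s=arm.observe(); im=arm.get_image(n)
    if 'T_tool_cam' in im:
        T=np.eye(4);T[:3,:3]=R.from_rotvec(s['ee_rot']).as_matrix();T[:3,3]=s['position'];T=T@im['T_tool_cam']
        im['rotation']=T[:3,:3];im['xyz']=T[:3,3]
    im['rotation']=np.array(im['rotation'])
    if im['rotation'].size==3: im['rotation']=R.from_rotvec(im['rotation']).as_matrix()
    im['xyz']=np.array(im['xyz'])
    if save: cv2.imwrite('pics/'+save,im['pixels'][:,:,::-1])
    return im
def ray(im,u,v):
```

View pics/top0.png

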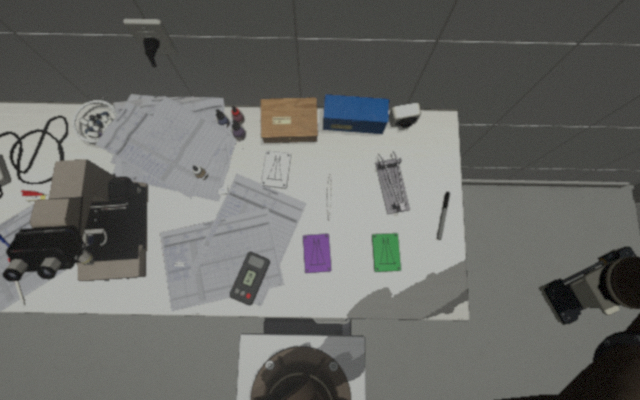

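View pics/scene0.png

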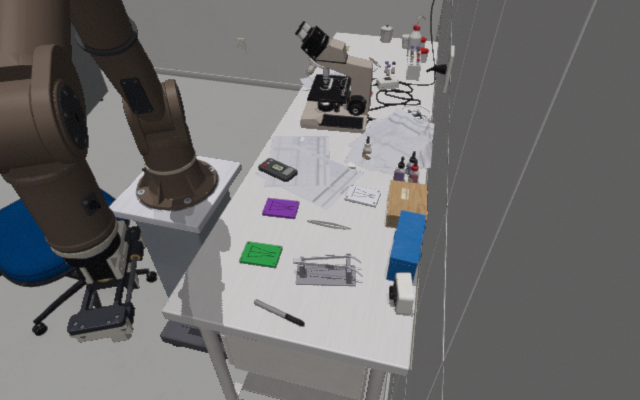

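Top view: plates shaped like the gauge are white/aluminium (276,169), purple (317,253) and green (386,252). The uncoloured one at (276,169) fits "aluminium". The tweezers are on the grey stand at (392,183), and the forceps are at (330,198).

```bash
python3 - <<'E'
from h import *
im=get('top')
for n,u,v,z in [('gauge',276,169,.012),('standnear',399,212,.006),('standfar',388,155,.05),('forc',330,198,.005),('marker',443,216,.006),('base',302,385,.1)]:
    print(n,plane(im,u,v,z).round(3),depthpt(im,u,v).round(3))
p=im['pixels'][:,:,::-1]
a=cv2.resize(p[140:225,245:330],(595,595),interpolation=cv2.INTER_CUBIC)[:, :]
b=cv2.resize(p[140:225,360:388+27],(385,595),interpolation=cv2.INTER_CUBIC)
cv2.imwrite('pics/crop.png',cv2.resize(np.hstack([a,b]),(800,486)))
E
```

```text
gauge [0.584 0.083 0.012] [0.585 0.083 0.01 ]
standnear [ 0.472 -0.253  0.006] [ 0.473 -0.254 -0.   ]
standfar [ 0.618 -0.219  0.05 ] [ 0.635 -0.227 -0.001]
forc [ 0.507 -0.066  0.005] [ 0.508 -0.066  0.003]
marker [ 0.463 -0.371  0.006] [ 0.462 -0.369  0.012]
base [ 0.049 -0.005  0.1  ] [ 0.086 -0.01   0.305]
```

View pics/crop.png

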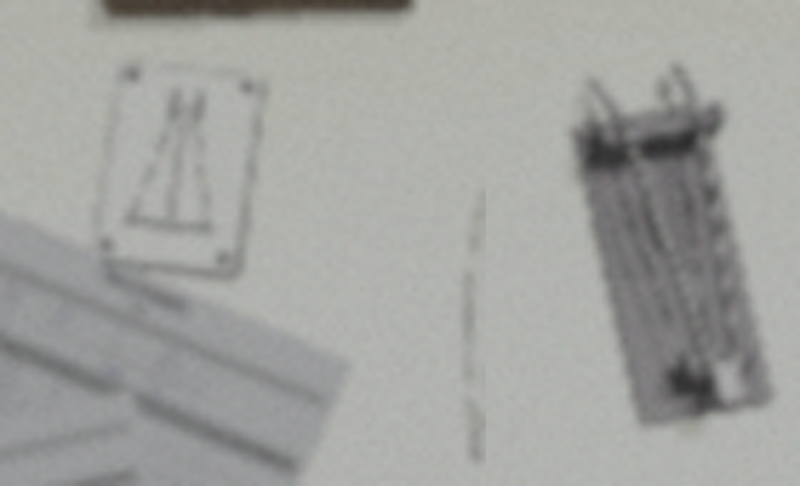

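The crop confirms it: the uncoloured plate's bold marks are at its far end, and the tweezers' tips point away from the robot and slightly left. The next step is moving above the tweezers.

```bash
cat >> h.py <<'E'
def plan(p,yaw):
    """tool pose: z down, tool x at yaw. Prints shift in present tool axes and the turn about tool z to do after it"""
    s=arm.observe();M=R.from_rotvec(s['ee_rot']).as_matrix()
    Mt=np.array([[np.cos(yaw),np.sin(yaw),0],[np.sin(yaw),-np.cos(yaw),0],[0,0,-1.]]).T
    Mt=np.column_stack([[np.cos(yaw),np.sin(yaw),0],[np.sin(yaw),-np.cos(yaw),0],[0,0,-1.]])
    print('shift',(M.T@(np.array(p)-s['position'])).round(4),'turn',R.from_matrix(M.T@Mt).as_rotvec().round(4),'clock',round(s['clock'],2),'pos',np.round(s['position'],4),'yaw',round(np.arctan2(M[1,0],M[0,0]),4),'tilt',M[:2,2].round(4))
E
sed -i '/\.T$/{/Mt=np.array/d}' h.py
python3 - <<'E'
from h import *
im=arm.get_image('wrist');print(np.array(im['T_tool_cam']).round(3),im['fx'],im['cx'],im['cy'])
plan([.54,-.235,.30],np.radians(13))
E
```

```text
[[ 0.001 -0.962 -0.271  0.074]
 [ 1.     0.001  0.     0.   ]
 [-0.    -0.271  0.962 -0.139]
 [ 0.     0.     0.     1.   ]] 278.7663549652313 318.85298489422337 201.0395740671921
shift [ 0.3801 -0.1749 -0.0546] turn [-9.000e-04  2.000e-04  2.319e-01] clock 0.2 pos [ 0.2767 -0.5601  0.2453] yaw 0.4588 tilt [-0.0005  0.0008]
```

Request:
{"method": "arm_command", "body": {
  "targets": [
    [[0.0475,-0.0219,-0.0068,0,0,0],[0.0475,-0.0219,-0.0068,0,0,0],[0.0475,-0.0219,-0.0068,0,0,0],[0.0475,-0.0219,-0.0068,0,0,0],[0.0475,-0.0219,-0.0068,0,0,0],[0.0475,-0.0219,-0.0068,0,0,0],[0.0475,-0.0219,-0.0068,0,0,0],[0.0475,-0.0219,-0.0068,0,0,0],[0,0,0,0,0,0.116],[0,0,0,0,0,0.116]]
  ],
  "jaw": 0.0918
}}

```text
clock: 1.45
position: [0.5403, -0.2342, 0.2999]
ee_rot: [-3.122, -0.352, 0.001]
force: [-0.5, -0.7, -0.4]
width: 1.003
gripper_force: 0.0
```

Request:
{"method": "arm_command", "body": {
  "targets": [
    [[0,0,0,0,0,0],[0,0,0,0,0,0]]
  ]
}}

```text
clock: 1.7
position: [0.5398, -0.2351, 0.3]
ee_rot: [-3.121, -0.359, 0.0]
force: [-0.2, 0.2, -0.7]
width: 1.0
gripper_force: 0.0
```

```bash
python3 - <<'E'
from h import *
plan([.54,-.235,.30],np.radians(13))
im=get('wrist','w1.png');np.savez('w1.npz',**im)
E
```

```text
shift [ 0.0002 -0.      0.    ] turn [-0.0001  0.0002  0.0022] clock 1.7 pos [ 0.5398 -0.2351  0.3   ] yaw 0.2291 tilt [-0.0002  0.    ]
```

View pics/w1.png

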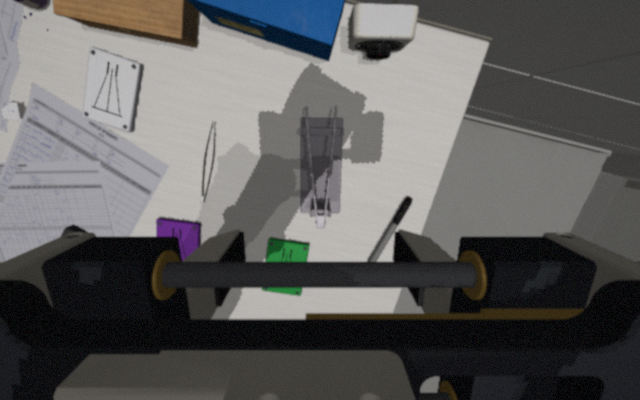

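The wrist view shows the tweezers with tips at (305,108) and (336,107) and the hinge end at (321,222), on the grey stand. The gauge is at (113,90). I'll get heights from the depth map and from triangulating two views.

```bash
python3 - <<'E'
from h import *
im=dict(np.load('w1.npz'))
us,vs=np.meshgrid(np.arange(270,370),np.arange(95,240))
P=np.array([depthpt(im,u,v) for u,v in zip(us.ravel(),vs.ravel())])
m=(P[:,2]>.02)&(P[:,2]<.08)
Q=P[m];print(len(Q),np.percentile(Q[:,2],[5,25,50,75,95]).round(3))
yaw=np.radians(13);c=np.array([.54,-.235])
B=np.array([[np.cos(yaw),np.sin(yaw)],[-np.sin(yaw),np.cos(yaw)]])
L=(Q[:,:2]-c)@B.T
for a in np.arange(-.1,.12,.01):
    k=(L[:,0]>=a)&(L[:,0]<a+.01)
    if k.any(): print(round(a+.005,3),k.sum(),'y',L[k,1].min().round(4),L[k,1].max().round(4),np.median(L[k,1]).round(4),'z',Q[k,2].min().round(3),np.median(Q[k,2]).round(3),Q[k,2].max().round(3))
p=im['pixels'][:,:,::-1][90:240,260:380]
cv2.imwrite('pics/w1c.png',cv2.resize(p,None,fx=4,fy=4,interpolation=cv2.INTER_CUBIC))
E
```

```text
1151 [0.034 0.05  0.054 0.06  0.061]
-0.075 18 y -0.0079 0.0037 -0.0021 z 0.059 0.06 0.062
-0.065 65 y -0.0079 0.0053 -0.002 z 0.054 0.06 0.061
-0.055 147 y -0.0165 0.0132 -0.002 z 0.023 0.054 0.061
-0.045 115 y -0.0157 0.013 -0.0006 z 0.02 0.041 0.061
-0.035 28 y -0.0104 0.0066 -0.009 z 0.051 0.059 0.062
-0.025 28 y -0.0118 0.008 -0.0018 z 0.057 0.06 0.061
-0.015 28 y -0.013 0.0094 -0.0103 z 0.051 0.06 0.061
-0.005 28 y -0.0142 0.0107 -0.0115 z 0.052 0.06 0.061
0.005 49 y -0.0168 0.0134 -0.0127 z 0.052 0.06 0.064
0.015 48 y -0.018 0.0146 -0.0139 z 0.056 0.061 0.065
0.025 47 y -0.0181 0.0149 0.0106 z 0.051 0.06 0.064
0.035 29 y -0.0178 0.0146 -0.0151 z 0.054 0.06 0.061
0.045 33 y -0.019 0.0145 -0.0163 z 0.054 0.06 0.061
0.055 148 y -0.031 0.0253 -0.0029 z 0.048 0.05 0.061
0.065 233 y -0.031 0.0254 -0.0029 z 0.039 0.05 0.062
0.075 49 y -0.023 0.0189 0.0146 z 0.044 0.051 0.054
0.085 39 y -0.0222 0.0193 0.0164 z 0.033 0.039 0.045
0.095 19 y -0.0239 0.0195 -0.0209 z 0.027 0.03 0.033
```

View pics/w1c.png

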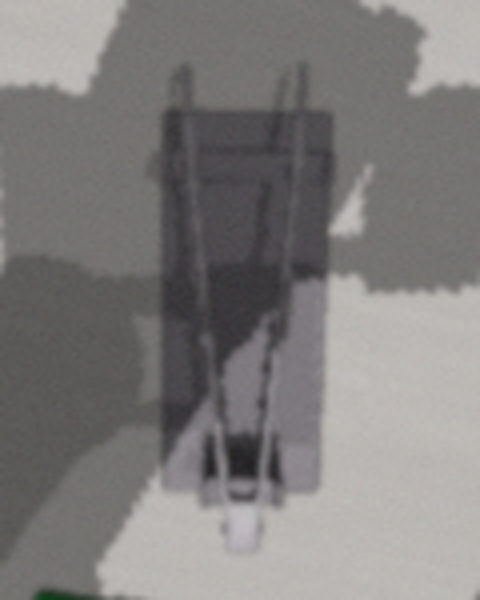

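```bash
python3 - <<'E'
from h import *
im=dict(np.load('w1.npz'))
us,vs=np.meshgrid(np.arange(270,370),np.arange(95,240))
P=np.array([depthpt(im,u,v) for u,v in zip(us.ravel(),vs.ravel())])
yaw=.2291;c=np.array([.54,-.235])
B=np.array([[np.cos(yaw),np.sin(yaw)],[-np.sin(yaw),np.cos(yaw)]])
L=(P[:,:2]-c)@B.T
def rep(n,k): print(n,k.sum(),'x',L[k,0].min().round(4),L[k,0].max().round(4),'y',L[k,1].min().round(4),L[k,1].max().round(4),'ymid',((L[k,1].min()+L[k,1].max())/2).round(4),'z',np.median(P[k,2]).round(4))
z=P[:,2]
rep('pads',(z>.0622)&(z<.067)&(L[:,0]>-.01)&(L[:,0]<.04))
rep('rear',(z>.057)&(z<.067)&(L[:,0]<-.06))
rep('tips',(z>.022)&(z<.05)&(L[:,0]>.085))
rep('frest',(z>.0485)&(z<.0515)&(abs(L[:,1])<.02)&(L[:,0]>.05)&(L[:,0]<.075)&(abs(L[:,1]+.002)<.013))
# top-view check: hinge end and pad edges via triangulation with top camera
t=get('top')
def tri(a,ua,b,ub):
    da,db=ray(a,*ua),ray(b,*ub);da/=np.linalg.norm(da);db/=np.linalg.norm(db)
    s=np.linalg.lstsq(np.column_stack([da,-db]),b['xyz']-a['xyz'],rcond=None)[0]
    p,q=a['xyz']+s[0]*da,b['xyz']+s[1]*db;return (p+q)/2,np.linalg.norm(p-q)
# gauge corners from wrist: bright plate; report depth
cv2.imwrite('pics/top1.png',cv2.resize(t['pixels'][:,:,::-1][140:225,360:430],None,fx=7,fy=7,interpolation=cv2.INTER_CUBIC))
np.savez('top1.npz',**t)
g=[(94,48),(142,62),(127,130),(85,118)]
for u in g: print(plane(im,*u,.012).round(4),depthpt(im,*u).round(4))
t0=[(265,150.5),(291.5,154),(287,188.5),(262,184.5)]
for u in t0: print(plane(t,*u,.012).round(4))
for a,b in zip(g,t0): print('tri',[np.round(x,4) for x in tri(im,a,t,b)])
E
```

```text
pads 42 x 0.0028 0.0259 y -0.018 0.0145 ymid -0.0017 z 0.0626
rear 81 x -0.073 -0.0601 y -0.0077 0.0054 ymid -0.0012 z 0.0599
tips 38 x 0.0857 0.0954 y -0.0241 0.0192 ymid -0.0024 z 0.0331
frest 143 x 0.0568 0.0661 y -0.0139 0.0106 ymid -0.0017 z 0.05
[0.6368 0.1057 0.012 ] [0.6369 0.107  0.0103]
[0.6341 0.0402 0.012 ] [6.348e-01 4.730e-02 3.000e-04]
[0.5359 0.0563 0.012 ] [0.536  0.056  0.0125]
[0.5392 0.1171 0.012 ] [0.5388 0.1192 0.0093]
[0.6372 0.1155 0.012 ]
[0.6284 0.0418 0.012 ]
[0.5299 0.051  0.012 ]
[0.5399 0.1193 0.012 ]
tri [array([ 6.393e-01,  1.162e-01, -1.000e-04]), np.float64(0.0041)]
tri [array([0.6327, 0.0432, 0.0049]), np.float64(0.0041)]
tri [array([0.5331, 0.0533, 0.0123]), np.float64(0.0078)]
tri [array([0.5396, 0.1191, 0.0103]), np.float64(0.0017)]
```

Request:
{"method": "arm_command", "body": {
  "targets": [
    [[0.0157,0.0017,0.035,0,0,0],[0,0,0.04,0,0,0],[0,0,0.04,0,0,0],[0,0,0.04,0,0,0],[0,0,0.03,0,0,0],[0,0,0.02,0,0,0],[0,0,0.02,0,0,0],[0,0,0.02,0,0,0],[0,0,0,0,0,0],[0,0,0,0,0,0]]
  ],
  "jaw": 0.055,
  "newtons": 5
}}

```text
clock: 3.05
position: [0.556, -0.2334, 0.0558]
ee_rot: [3.121, 0.356, 0.001]
force: [0.0, 0.5, -0.1]
width: 0.598
gripper_force: 0.0
```

```bash
python3 - <<'E'
from h import *
plan([.54,-.235,.055],.2291)
s=arm.observe();print(s['width'],s['force'])
im=get('wrist','w2.png');np.savez('w2.npz',**im)
v=im['pixels'][:,:,::-1][60:380,200:440]
cv2.imwrite('pics/w2c.png',cv2.resize(v,None,fx=1.8,fy=1.8))
E
```

```text
shift [-0.0159 -0.002   0.0008] turn [ 0.0004 -0.0007 -0.0022] clock 3.05 pos [ 0.556  -0.2334  0.0558] yaw 0.2269 tilt [ 0.0008 -0.0002]
0.5981221198895398 [ 0.013194    0.46397562 -0.13870977]
```

View pics/w2c.png

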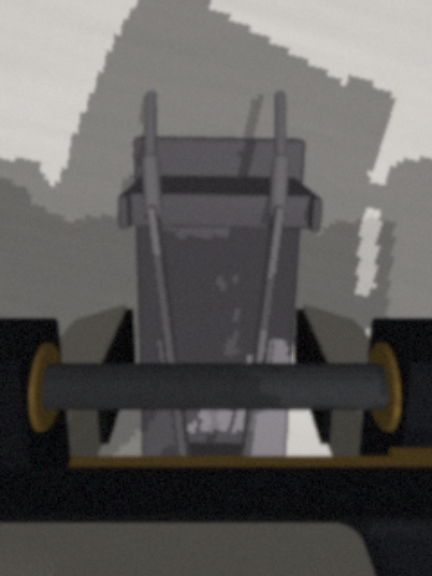

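The fingers straddle the blades symmetrically: inner finger edges at crop x 130 and 297, blades at 165 and 265. Next I close lightly.

Request:
{"method": "arm_command", "body": {
  "targets": [
    [[0,0,0,0,0,0],[0,0,0,0,0,0],[0,0,0,0,0,0],[0,0,0,0,0,0],[0,0,0,0,0,0],[0,0,0,0,0,0]]
  ],
  "jaw": 0.0265,
  "newtons": 5
}}

```text
clock: 3.85
position: [0.5559, -0.2333, 0.0554]
ee_rot: [3.121, 0.355, 0.001]
force: [0.2, 0.2, 4.3]
width: 0.298
gripper_force: 5.0
```

Request:
{"method": "arm_command", "body": {
  "targets": [
    [[0,0,-0.005,0,0,0],[0,0,-0.01,0,0,0],[0,0,-0.015,0,0,0],[0,0,-0.02,0,0,0],[0,0,-0.02,0,0,0],[0,0,-0.01,0,0,0],[0,0,0,0,0,0],[0,0,0,0,0,0]]
  ]
}}

```text
clock: 4.85
position: [0.5551, -0.233, 0.1346]
ee_rot: [-3.121, -0.355, 0.001]
force: [-0.9, 0.6, -0.7]
width: 0.288
gripper_force: 4.5
```

```bash
cat > meas.py <<'E'
from h import *
import sys
s=arm.observe();print('w',s['width']*91.8,'gf',s['gripper_force'],'F',np.round(s['force'],2),'t',round(s['clock'],2),'pos',np.round(s['position'],4))
im=get('wrist',sys.argv[1]+'.png');np.savez(sys.argv[1]+'.npz',**im)
T=np.array(im['T_tool_cam'])
vs,us=np.mgrid[60:260,230:410];d=im['z_map'][60:260,230:410]
c=np.stack([(us-im['cx'])/im['fx']*d,(vs-im['cy'])/im['fy']*d,d],-1).reshape(-1,3)
L=c@T[:3,:3].T+T[:3,3]   # tool frame
ok=(d.ravel()>.05)&(L[:,2]<.04)&(L[:,2]>-.03)&(L[:,0]>.02)
for a in np.arange(.02,.1,.01):
    for n,sg in(('L',-1),('R',1)):
        k=ok&(L[:,0]>=a)&(L[:,0]<a+.01)&(L[:,1]*sg>0)
        if k.sum()>3: print(n,round(a+.005,3),k.sum(),'xmax',L[k,0].max().round(4),'y',L[k,1].min().round(4),L[k,1].max().round(4),'z',np.percentile(L[k,2],[5,50,95]).round(4))
cv2.imwrite('pics/'+sys.argv[1]+'c.png',cv2.resize(im['pixels'][:,:,::-1][60:380,200:440],None,fx=1.8,fy=1.8))
E
python3 meas.py w3
```

```text
w 26.42215475452672 gf 4.543398939889016 F [-0.94  0.62 -0.7 ] t 4.85 pos [ 0.5551 -0.233   0.1346]
L 0.025 111 xmax 0.0299 y -0.0131 -0.0102 z [-0.0052 -0.0041  0.0024]
R 0.025 111 xmax 0.0299 y 0.0099 0.0129 z [-0.0051 -0.004   0.003 ]
L 0.035 119 xmax 0.0399 y -0.0135 -0.0108 z [-0.0052 -0.004   0.0032]
R 0.035 118 xmax 0.0398 y 0.0106 0.0132 z [-0.005  -0.004   0.0025]
L 0.045 158 xmax 0.0498 y -0.0156 -0.0108 z [-0.0053 -0.0036  0.0008]
R 0.045 160 xmax 0.0499 y 0.0102 0.0148 z [-0.0051 -0.0034  0.0013]
L 0.055 213 xmax 0.06 y -0.0158 -0.0109 z [-0.      0.0028  0.0057]
R 0.055 207 xmax 0.0599 y 0.0107 0.0157 z [-0.      0.0025  0.0056]
L 0.065 142 xmax 0.0697 y -0.0161 -0.0116 z [0.005  0.0108 0.0159]
R 0.065 138 xmax 0.0697 y 0.0109 0.0156 z [0.005  0.0103 0.0155]
L 0.075 113 xmax 0.0799 y -0.0164 -0.0129 z [0.0173 0.0219 0.0273]
R 0.075 111 xmax 0.0799 y 0.0126 0.0161 z [0.0173 0.0216 0.0272]
```

View pics/w3c.png

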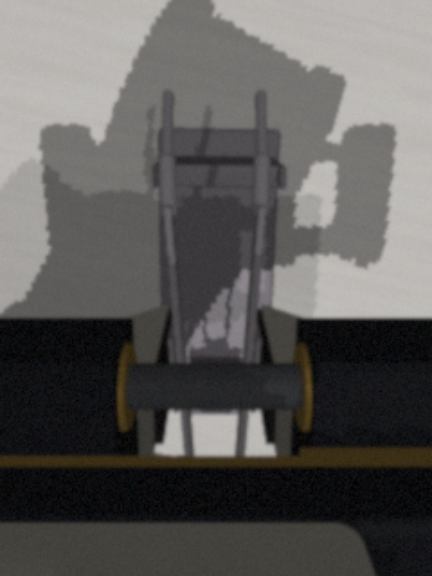

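The grip is good: opening 26.4 mm, 4.5 N, and the tips sit at tool (0.080, 0.000, 0.029). The next move carries them over to the gauge, high up.

```bash
python3 - <<'E'
from h import *
plan([.475,.091,.135],-.1)
E
```

```text
shift [-0.0052 -0.3337 -0.0004] turn [-0.0005  0.0013  0.3268] clock 4.9 pos [ 0.5551 -0.233   0.1343] yaw 0.2268 tilt [-0.0013  0.0004]
```

Request:
{"method": "arm_command", "body": {
  "targets": [
    [[-0.0005,-0.02,0,0,0,0],[-0.0005,-0.035,0,0,0,0],[-0.0005,-0.045,0,0,0,0],[-0.0005,-0.045,0,0,0,0],[-0.0005,-0.045,0,0,0,0],[-0.0005,-0.045,0,0,0,0],[-0.0005,-0.04,0,0,0,0],[-0.0005,-0.03,0,0,0,0],[-0.0005,-0.02,0,0,0,0],[-0.0007,-0.0087,0,0,0,0]]
  ]
}}

```text
clock: 6.15
position: [0.4742, 0.0928, 0.1349]
ee_rot: [-3.121, -0.36, 0.001]
force: [0.4, 0.1, -0.9]
width: 0.292
gripper_force: 4.5
```

Request:
{"method": "arm_command", "body": {
  "targets": [
    [[0,0,0,0,0,0.06],[0,0,0,0,0,0.1],[0,0,0,0,0,0.1],[0,0,0,0,0,0.067],[0,0,0,0,0,0],[0,0,0,0,0,0],[0,0,0,0,0,0],[0,0,0,0,0,0]]
  ]
}}

```text
clock: 7.15
position: [0.4755, 0.0908, 0.1351]
ee_rot: [-3.138, 0.157, -0.0]
force: [0.1, -0.6, -0.7]
width: 0.289
gripper_force: 4.5
```

```bash
python3 meas.py w4 | head -1; cp pics/w4.png pics/w4v.png; python3 - <<'E'
from h import *
plan([.475,.091,.135],-.1)
E
```

```text
w 26.529508839165995 gf 4.543335732864762 F [ 0.09 -0.58 -0.71] t 7.15 pos [0.4755 0.0908 0.1351]
shift [-0.0006 -0.0002  0.0001] turn [ 0.     -0.0001 -0.    ] clock 7.2 pos [0.4755 0.0908 0.1351] yaw -0.1 tilt [ 0.0001 -0.    ]
```

View pics/w4v.png

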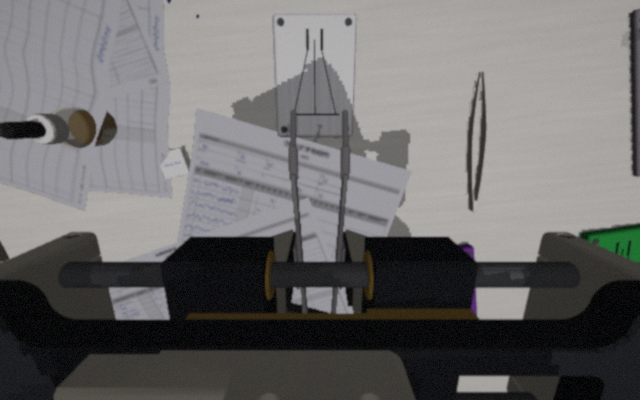

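The gauge is at u 275–355. Its cross line is at v≈114, the bold marks are at (307,40) and (322,40), and the centre line runs from (317,114) to (315,40). I'll measure these accurately.

```bash
cat > gauge.py <<'E'
from h import *
import sys
im=dict(np.load(sys.argv[1]+'.npz'));s=arm.observe()
M=R.from_rotvec(s['ee_rot']).as_matrix();p=np.array(s['position'])
g=cv2.cvtColor(im['pixels'],cv2.COLOR_RGB2GRAY)
dz=[depthpt(im,u,v)[2] for u in range(285,347,6) for v in (28,60)]
print('plate z',np.median(dz).round(4))
pts=[]
for n,u0,u1,v0,v1 in [('markL',302,311,30,50),('markR',318,327,30,50),('ctr',311,320,56,100)]:
    w=(cv2.GaussianBlur(g,(0,0),5)-g.astype(float))[v0:v1,u0:u1].clip(8)-8
    vv,uu=np.mgrid[v0:v1,u0:u1];
    r=[(uu[i]@w[i]/w[i].sum(),vv[i,0]) for i in range(len(w)) if w[i].sum()>4]
    P=np.array([plane(im,a,b,.012) for a,b in r]);T=(P-p)@M
    k=np.polyfit(T[:,0],T[:,1],1);print(n,len(r),'tool x',T[:,0].min().round(4),T[:,0].max().round(4),'y mean',T[:,1].mean().round(4),'slope',k[0].round(4),'resid',np.std(T[:,1]-np.polyval(k,T[:,0])).round(5))
for u in (308,318,325): # cross line
    c=g[104:122,u].astype(float);v=104+c.argmin();print('cross',u,v,((plane(im,u,v,.012)-p)@M).round(4))
E
python3 gauge.py w4; python3 - <<'E'
from h import *
im=dict(np.load('w4.npz'));T=np.array(im['T_tool_cam'])
# plate edges with depth/plane
g=cv2.cvtColor(im['pixels'],cv2.COLOR_RGB2GRAY)
print(g[100:125,308]);print(g[5:25,315]);print(g[20:60,307]); print(g[40,295:335])
vs,us=np.mgrid[95:140,280:360];d=im['z_map'][95:140,280:360]
c=np.stack([(us-im['cx'])/im['fx']*d,(vs-im['cy'])/im['fy']*d,d],-1).reshape(-1,3);L=c@T[:3,:3].T+T[:3,3]
k=(L[:,2]<.04)
for sg in(-1,1):
  q=L[k&(L[:,1]*sg>0)];q=q[q[:,0]>.07];print(q[:,0].max(),q[:,1].min(),q[:,1].max(),q[:,2].max())
E
```

```text
plate z 0.0119
markL 20 tool x 0.1333 0.1476 y mean -0.0102 slope -0.0019 resid 3e-05
markR 20 tool x 0.1334 0.1476 y mean 0.0018 slope -0.0024 resid 2e-05
ctr 44 tool x 0.0935 0.128 y mean -0.0041 slope 0.0061 resid 0.00034
cross 308 114 [ 0.0808 -0.0099  0.1231]
cross 318 114 [ 0.0808 -0.0009  0.1231]
cross 325 114 [0.0808 0.0054 0.1231]
[120 120 119 120 117 114 118 117 119 118 117 116 114  89  62  87 112 119
 118 114 116 116 118 115 118]
[166 165 169 166 167 166 167 166 159 159 164 171 171 172 173 175 174 174
 175 174]
[174 172 175 174 174 173 178 169 140  97  78  74  73  75  74  71  67  65
  62  65  66  65  63  65  65  65  63  70  76  81 107 124 131 141 146 148
 156 163 167 172]
[174 174 174 174 175 177 176 176 175 172 146  98  66  99 150 171 177 170
 155 135 152 169 176 175 162 120  68  86 143 168 174 175 178 176 172 176
 175 174 176 176]
0.0804129680794012 -0.01660069929402227 -9.998217648837793e-05 0.028520423902472225
0.08047228288815723 0.01240848900268741 0.015947207436231018 0.029231698378704374
```

Checks agree: marks 12.0 mm apart, plate top at 11.9 mm, plate parallel to the tool within 0.003 rad. The tips need +1 mm in x, −4 mm in y and 83.5 mm down.

Request:
{"method": "arm_command", "body": {
  "targets": [
    [[0.001,-0.004,0.0085,0,0,0],[0,0,0.015,0,0,0],[0,0,0.015,0,0,0],[0,0,0.015,0,0,0],[0,0,0.01,0,0,0],[0,0,0.01,0,0,0],[0,0,0.006,0,0,0],[0,0,0.004,0,0,0],[0,0,0,0,0,0],[0,0,0,0,0,0]]
  ]
}}

```text
clock: 8.45
position: [0.4771, 0.0947, 0.0519]
ee_rot: [-3.138, 0.158, -0.001]
force: [0.0, 0.7, -0.5]
width: 0.292
gripper_force: 4.5
```

Request:
{"method": "arm_command", "body": {
  "targets": [
    [[0,0,0,0,0,0],[0,0,0,0,0,0],[0,0,0,0,0,0]]
  ]
}}

```text
clock: 8.82
position: [0.4769, 0.0947, 0.0517]
ee_rot: [-3.138, 0.158, -0.0]
force: [-0.3, -0.8, -0.6]
width: 0.292
gripper_force: 4.5
```

```bash
python3 meas.py w5; cp pics/w5.png pics/w5v.png; python3 - <<'E'
from h import *
import cv2
im=dict(np.load('w5.npz'));cv2.imwrite('pics/w5z.png',cv2.resize(im['pixels'][:,:,::-1][0:150,240:400],None,fx=3.5,fy=3.5,interpolation=cv2.INTER_CUBIC))
plan([.475,.091,.0515],-.1)
E
```

```text
w 26.774366036752372 gf 4.543334610901866 F [-0.33 -0.77 -0.64] t 8.82 pos [0.4769 0.0947 0.0517]
L 0.025 111 xmax 0.0299 y -0.0132 -0.0103 z [-0.0052 -0.0042  0.0015]
R 0.025 113 xmax 0.03 y 0.0099 0.0128 z [-0.0051 -0.0041  0.002 ]
L 0.035 120 xmax 0.0399 y -0.0136 -0.0109 z [-0.0055 -0.0041  0.003 ]
R 0.035 120 xmax 0.04 y 0.0105 0.0131 z [-0.0053 -0.004   0.0031]
L 0.045 154 xmax 0.0499 y -0.0159 -0.0106 z [-0.005  -0.0037  0.0006]
R 0.045 155 xmax 0.05 y 0.0106 0.0153 z [-0.0052 -0.0036  0.0009]
L 0.055 212 xmax 0.06 y -0.0161 -0.011 z [-0.0002  0.0026  0.0056]
R 0.055 205 xmax 0.0596 y 0.0106 0.0154 z [-0.0001  0.0027  0.0054]
L 0.065 561 xmax 0.0697 y -0.0339 -0.0 z [0.0068 0.0393 0.0399]
R 0.065 553 xmax 0.0697 y 0.0006 0.0337 z [0.006  0.0393 0.0399]
L 0.075 640 xmax 0.0799 y -0.034 -0.0 z [0.0195 0.0393 0.0399]
R 0.075 614 xmax 0.0799 y 0.0006 0.0338 z [0.0197 0.0393 0.0399]
L 0.085 601 xmax 0.09 y -0.034 -0.0 z [0.0386 0.0395 0.0399]
R 0.085 571 xmax 0.09 y 0.0006 0.0335 z [0.0386 0.0394 0.0399]
L 0.095 631 xmax 0.1 y -0.0335 -0.0 z [0.0385 0.0395 0.0399]
R 0.095 593 xmax 0.1 y 0.0005 0.0336 z [0.0385 0.0395 0.04  ]
shift [-0.0016  0.0039  0.0002] turn [ 0.     -0.0001 -0.0002] clock 8.88 pos [0.4769 0.0947 0.0517] yaw -0.1002 tilt [ 0.0001 -0.    ]
```

View pics/w5z.png

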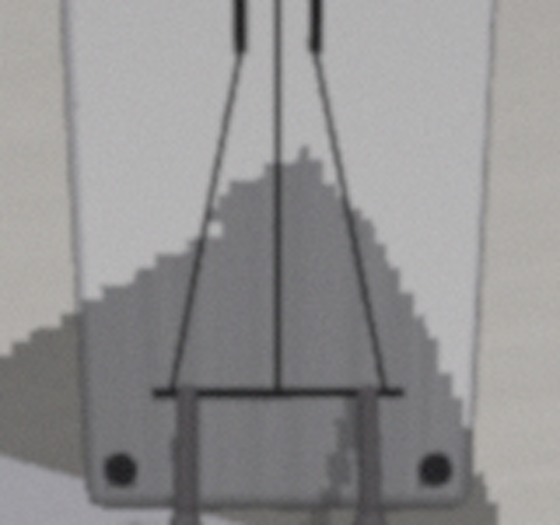

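The tips at crop (187,395) and (367,395) sit evenly about the centre line (277) on the cross line, about 10 mm above the plate. I'll guide them slowly 60 mm along it.

Request:
{"method": "arm_command", "body": {
  "targets": [
    [[0.003,0,0,0,0,0],[0.005,0,0,0,0,0],[0.005,0,0,0,0,0],[0.005,0,0,0,0,0],[0.005,0,0,0,0,0],[0.005,0,0,0,0,0],[0.005,0,0,0,0,0],[0.005,0,0,0,0,0],[0.005,0,0,0,0,0],[0.005,0,0,0,0,0]]
  ]
}}

```text
clock: 10.12
position: [0.525, 0.0898, 0.0516]
ee_rot: [3.138, -0.158, -0.0]
force: [0.3, -0.6, -0.7]
width: 0.287
gripper_force: 4.5
```

Request:
{"method": "arm_command", "body": {
  "targets": [
    [[0.005,0,0,0,0,0],[0.004,0,0,0,0,0],[0.003,0,0,0,0,0],[0,0,0,0,0,0],[0,0,0,0,0,0],[0,0,0,0,0,0],[0,0,0,0,0,0],[0,0,0,0,0,0]]
  ]
}}

```text
clock: 11.12
position: [0.5366, 0.0887, 0.0516]
ee_rot: [3.138, -0.157, 0.0]
force: [0.1, 0.1, -0.9]
width: 0.289
gripper_force: 4.5
```

```bash
python3 meas.py w6|grep -E "w |0.055|0.045"; python3 - <<'E'
from h import *
im=dict(np.load('w6.npz'));cv2.imwrite('pics/w6z.png',cv2.resize(im['pixels'][:,:,::-1][0:150,240:400],None,fx=3.5,fy=3.5,interpolation=cv2.INTER_CUBIC))
plan([.475,.091,.0515],-.1)
E
```

```text
w 26.492304562682655 gf 4.54336859235184 F [ 0.12  0.09 -0.92] t 11.12 pos [0.5366 0.0887 0.0516]
L 0.045 610 xmax 0.05 y -0.0342 -0.0006 z [-0.0045  0.0392  0.0399]
R 0.045 605 xmax 0.05 y 0.0 0.0333 z [-0.0045  0.0393  0.0399]
L 0.055 687 xmax 0.06 y -0.0342 -0.0006 z [0.0007 0.0392 0.0399]
R 0.055 654 xmax 0.06 y 0.0 0.0336 z [0.0008 0.0391 0.0399]
shift [-0.0615  0.0038  0.0001] turn [ 0.0001  0.     -0.0003] clock 11.18 pos [0.5366 0.0887 0.0516] yaw -0.1003 tilt [-0.     -0.0001]
```

View pics/w6z.png

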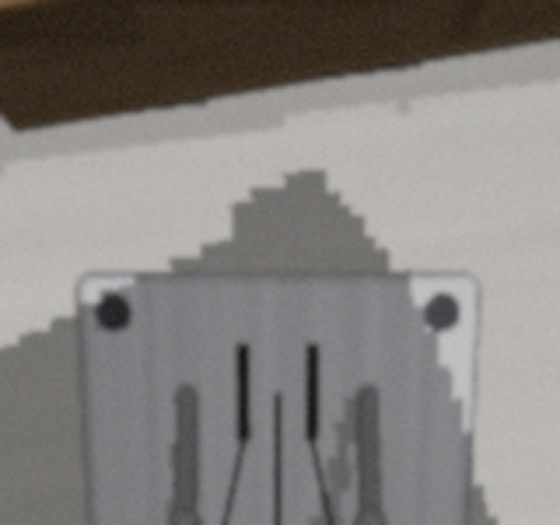

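The tips at crop (187,390) and (367,390) are evenly placed on either side of the bold marks (242, 312) and at mid-length. I'll squeeze in stages.

Request:
{"method": "arm_command", "body": {
  "targets": [
    [[0,0,0,0,0,0],[0,0,0,0,0,0],[0,0,0,0,0,0],[0,0,0,0,0,0],[0,0,0,0,0,0],[0,0,0,0,0,0]]
  ],
  "jaw": 0.0215,
  "newtons": 9
}}

```text
clock: 11.92
position: [0.5366, 0.0887, 0.0516]
ee_rot: [3.138, -0.157, 0.0]
force: [0.2, 0.0, 0.2]
width: 0.236
gripper_force: 6.3
```

```bash
cat > gap.py <<'E'
from h import *
import sys
s=arm.observe();print('w',s['width']*91.8,'gf',s['gripper_force'],'F',np.round(s['force'],2),'t',round(s['clock'],2),'pos',np.round(s['position'],4))
for f in sys.argv[1:]:
    try: im=dict(np.load(f+'.npz'))
    except FileNotFoundError: im=get('wrist',f+'.png');np.savez(f+'.npz',**im)
    T=np.array(im['T_tool_cam'])
    vs,us=np.mgrid[90:150,240:400];d=im['z_map'][90:150,240:400].astype(float)
    c=np.stack([(us-im['cx'])/im['fx']*d,(vs-im['cy'])/im['fy']*d,d],-1);L=c@T[:3,:3].T+T[:3,3]
    k=(L[...,2]<.031)&(L[...,2]>.018)&(d>.05)&(L[...,0]>.07)
    r={}
    for n,sg in(('L',-1),('R',1)):
        q=L[k&(L[...,1]*sg>0)];r[n]=q[:,1].mean();print(f,n,len(q),'y',q[:,1].min().round(4),q[:,1].max().round(4),'xmax',q[:,0].max().round(4),'zmax',q[:,2].max().round(4))
    print('centre dist',(r['R']-r['L']).round(4),'gap',(r['R']-r['L']-.0035).round(4),'mid',((r['R']+r['L'])/2).round(4))
E
python3 gap.py w2 w5 w6 w7
```

```text
w 21.651654907950842 gf 6.322345957159996 F [0.19 0.   0.24] t 11.93 pos [0.5366 0.0887 0.0516]
w2 L 114 y -0.0222 -0.0179 xmax 0.0799 zmax 0.0293
w2 R 109 y 0.0182 0.0218 xmax 0.0799 zmax 0.0289
centre dist 0.04 gap 0.0365 mid 0.0
w5 L 100 y -0.0166 -0.0131 xmax 0.0804 zmax 0.0285
w5 R 95 y 0.0125 0.0159 xmax 0.0804 zmax 0.0287
centre dist 0.0289 gap 0.0254 mid -0.0003
w6 L 98 y -0.0166 -0.0131 xmax 0.0804 zmax 0.0291
w6 R 98 y 0.0126 0.016 xmax 0.0804 zmax 0.0288
centre dist 0.0289 gap 0.0254 mid -0.0003
w7 L 102 y -0.012 -0.0087 xmax 0.0804 zmax 0.0282
w7 R 99 y 0.0081 0.0114 xmax 0.0804 zmax 0.0286
centre dist 0.0199 gap 0.0164 mid -0.0003
```

Request:
{"method": "arm_command", "body": {
  "targets": [
    [[0,0,0,0,0,0],[0,0,0,0,0,0],[0,0,0,0,0,0],[0,0,0,0,0,0],[0,0,0,0,0,0],[0,0,0,0,0,0]]
  ],
  "jaw": 0.0191,
  "newtons": 9
}}

```text
clock: 12.72
position: [0.5366, 0.0887, 0.0516]
ee_rot: [3.138, -0.157, 0.0]
force: [0.3, -0.7, -0.1]
width: 0.209
gripper_force: 7.2
```

```bash
python3 gap.py w8; python3 - <<'E'
from h import *
im=dict(np.load('w8.npz'));cv2.imwrite('pics/w8z.png',cv2.resize(im['pixels'][:,:,::-1][80:150,270:360],None,fx=6,fy=6,interpolation=cv2.INTER_CUBIC))
p=np.array(arm.observe()['position']);M=R.from_rotvec(arm.observe()['ee_rot']).as_matrix()
g=im['pixels'].mean(2);print(g[105,300:345].round().astype(int))
for u in (300,345): print(((plane(im,u,105,.0119)-p)@M).round(4))
E
```

```text
w 19.23161309643218 gf 7.24460206925869 F [ 0.27 -0.71 -0.1 ] t 12.72 pos [0.5366 0.0887 0.0516]
w8 L 100 y -0.0099 -0.0066 xmax 0.0804 zmax 0.0286
w8 R 102 y 0.006 0.0093 xmax 0.0805 zmax 0.0293
centre dist 0.0156 gap 0.0121 mid -0.0003
[132 130 127 126 129 130 122  91  45  20  55 102 123 128 133 131 134 132
 130 126 125 124 125 127 128 127 118  87  46  27  62 107 130 133 131 130
 130 130 130 131 127 128 129 131 132]
[ 0.0837 -0.0116  0.0397]
[0.0838 0.0157 0.0397]
```

View pics/w8z.png

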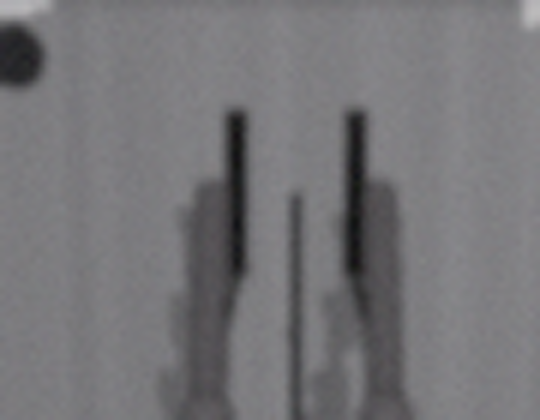

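The gap measures 12.1 mm, with the tips within 1 mm of the marks' centre. I'll hold it for 2 s or more and then hand in.

Request:
{"method": "arm_command", "body": {
  "targets": [
    [[0,0,0,0,0,0],[0,0,0,0,0,0],[0,0,0,0,0,0],[0,0,0,0,0,0],[0,0,0,0,0,0],[0,0,0,0,0,0],[0,0,0,0,0,0],[0,0,0,0,0,0],[0,0,0,0,0,0],[0,0,0,0,0,0]]
  ]
}}

```text
clock: 14.02
position: [0.5366, 0.0887, 0.0516]
ee_rot: [3.138, -0.157, 0.0]
force: [-0.4, 0.1, -0.4]
width: 0.21
gripper_force: 7.2
```

Request:
{"method": "arm_command", "body": {
  "targets": [
    [[0,0,0,0,0,0],[0,0,0,0,0,0],[0,0,0,0,0,0],[0,0,0,0,0,0],[0,0,0,0,0,0],[0,0,0,0,0,0],[0,0,0,0,0,0],[0,0,0,0,0,0]]
  ]
}}

```text
clock: 15.02
position: [0.5366, 0.0887, 0.0516]
ee_rot: [3.138, -0.157, 0.0]
force: [0.1, 0.5, -1.6]
width: 0.209
gripper_force: 7.2
```

```bash
python3 gap.py w9; python3 -c "
from cell import arm
print(arm.sign_off())"
```

```text
w 19.189967709235557 gf 7.244565859436989 F [ 0.09  0.46 -1.63] t 15.03 pos [0.5366 0.0887 0.0516]
w9 L 98 y -0.0099 -0.0066 xmax 0.0804 zmax 0.0282
w9 R 105 y 0.006 0.0093 xmax 0.0804 zmax 0.0285
centre dist 0.0156 gap 0.0121 mid -0.0003
the job is handed in; nothing more can be done
None
```

I handed the job in with the tweezers held steady over the bold marks at a measured 12.1 mm tip gap, about 10 mm above the aluminium plate; the sign-off gave no verdict.

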